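# Turn the handpiece control up four clicks and store it

## Robot

A 6-joint arm with a two-finger parallel gripper is mounted at the origin on the work surface. World frame = base frame: x ahead of the robot, y to its left, z up, the work surface at z = 0. Lengths are in m, angles in rad, forces in N, time in s.
With the tool pointing down it reaches from about 0.275 to 0.75 m from the base axis. Payload 10.2 kg.
Tool frame: the origin (TCP) lies at the very end of the fingers, on their centre line; the grasp point (between the pads) lies 19 mm behind it; z points along the fingers, y is the line along which they close (so a half turn about z gives the same grasp; the last joint's range is limited). The gripper opens to 85 mm and grips with 20 to 120 N. Pads are 22 mm wide; open, the fingers measure 114 mm over their backs; the gripper's body (76 mm by 85 mm) begins 54 mm behind the grasp point. The pads swing forward as they close: fully open they stand 13 mm farther back than shut.
Start: joints at [1.01, 0.313, 1.498, -0, 1.331, -0.223], TCP at [0.174, 0.495, 0.231] pointing down, gripper open.
Joint ranges: [-2.94, 2.94], [-0.97, 2.17], [0.19, 2.56], [-1.23, 4.37], [0.02, 3.11], [-2.88, 2.88]. Speed limits (rad/s): [2.39, 2.39, 3.01, 3.14, 3.14, 3.14].

## Interface

Orientations are given as a unit quaternion [x, y, z, w].
In Python, from workcell import ctrl, snapshot, camera_params gives the robot as it stands.
- The arm moves only by the shell command python3 -m handwheel 'ROWS' [FORCE]. ROWS is JSON, a list of rows, each a list of 3 entries, a list of its own where there are three numbers: the closure, from 0 (fully open) to 1 (shut), then the shift along the tool's x, y, z in cm, then the turn, a rotation vector about the tool's x, y, z in rad. In form: [[jaw, [dx, dy, dz], [rx, ry, rz]], ...]. A call has 1 to 8 rows; each row is the pose to reach, as a shift and turn from the pose commanded when the call began, along the tool's axes at that moment; what a row does not reach only later rows make up. A row lasts 1/10 s, in which the tool goes at most 50 mm and 8.59 degrees, less where a joint would pass 70% of its speed; a pose out of reach is approached as far as the arm can. A call with a gripper value outside its range is refused whole. The fingers move at their own pace and stop on an object; FORCE is the grip in N (left out, the last holds). Time passes only in rows, so rows that repeat a pose let the fingers close. It gives the time, the measured TCP pose, the force, the opening and the grip force at its end, in the units of the state.
- ctrl.get_state(): the state, without advancing time (a new reading comes with each control period).
- snapshot(name): name is "scene" or "top" or "wrist"; returns (picture, depth): 480x640x3 uint8, blue, green, red; 480x640 float32, m along the optical axis (not along the pixel's ray), 0 where there is no reading.
- camera_params(name): a dict with "fx", "fy", "cx", "cy" (pixels), "pose" (4x4, takes a point from camera to world coordinates). Camera axes: x right, y up, looking along -z (the intrinsics and any distortion apply to the point x, -y, -z); pixel columns grow to the right and rows downward; lengths in m; the calibration is good to about 2 mm. A picture is of the moment at which its call begins: read the wrist's pose just before it. camera_params takes no time and is no camera call; for the wrist camera it gives the pose at the moment of the call.
- ctrl.close_job(): hands the job in; it is judged then, once.
The state is a dict: "t": time; "qpos": joint angles; "joint_velocities": joint speeds; "effort": joint torques, N m; "ee_pos": TCP position; "ee_rot": TCP orientation; "ft_force": force on the tool from outside, world axes, zero at the start; "ft_torque": the same for the moment, N m; "opening": finger opening in m; "finger_force": force on a finger pad.
Only numpy, scipy, OpenCV 4.12 (cv2) and the standard library are available. Lean on these libraries where they do the work, as an engineer would, in place of code of your own. Each camera call takes 0.05 s, during which the arm holds its last target. There are 200 camera calls.

## Task

On the white control unit of the bench handpiece, push the wing of the click-stop dial round with the outside of the closed fingertips, clockwise seen from above, by exactly four clicks without going a click too far or turning it backwards. Only then press the green button down to store the setting, and let it come back up. Do not pinch the wing, drag or lift the unit, or disturb the handpiece, jar and clear ring standing around it.

Things in the scene. Friction and masses are not known exactly. Their poses are not given: they have to be found in the camera images.
- unit: white control unit on rubber feet, loose but heavy (1.8 kg), 140 (its x) x 220 (its y) x 70 mm high, flat top; origin at the centre of its underside, z up. On its top stand the dial (axis at x 0, y +50 mm) and the green button (x 0, y -65 mm)
- dial (a joint): turn of the dial in rad: 0 at every start, growing clockwise seen from above. Click stops every 0.5236 rad (30 degrees): the push rises to about 0.12 N m (3.5 N at 34 mm out), then near half-way the dial falls forward by itself into the next stop and stays; four clicks are 2.094. It turns from -1.6 to 4.2: no end stop marks the fourth click
- dial_axis (a point): point on the dial's axis at the top of its hub, 105 mm above the bench. The dial is a black disc of 68 mm diameter with its upper face 83 mm above the bench, in a grey ring of 98 mm diameter with 12 white ticks, one per click; on the disc a hub of 18 mm diameter and one upright wing that runs out from the hub
- wing_tip (a point): outer end of the wing, 48 mm out from the axis and 105 mm above the bench; the line from dial_axis to it is the way the wing points, which differs from run to run. The wing is 10 mm thick; it begins at the hub, ends 48 mm out and sticks out past the disc; the seam between its two coloured halves lies on that line
- wing_back: blue half of the wing, 6 mm thick, from 83 to 109 mm above the bench; its outer face lies 6 mm from the axis line on the counter-clockwise side (seen from above): this is the face to push. Origin on the dial's axis, 75 mm above the bench; its own x runs along the wing, y out of the blue face, z up
- wing_front: white half of the wing, 4 mm thick, from 83 to 103 mm above the bench, its outer face 4 mm from the axis line on the clockwise side. Origin and axes as wing_back. Touching blue and white faces together counts as a pinch
- store_top (a point): centre of the top of the green push button (28 mm diameter, in a black housing on the unit, 92 mm above the bench when up). It goes down 6 mm against a spring that needs 5 N at the bottom, and comes back up when let go
- store (a joint): depth of the green button in m: 0 up, 0.006 fully down
- handpiece: black and steel handpiece, 24 mm thick, about 185 mm long, lying loose along its x in the black cradle (150 x 70 mm, 60 mm high); origin under its middle, 40 mm above the bench. To be left in place
- jar: white screw jar, 56 mm diameter, 60 mm high, loose; origin at the centre of its underside. To be left in place
- retainer: clear plastic ring, 60 mm outer and 44 mm inner diameter, 16 mm high, lying loose on the bench; origin at the centre of its underside. To be left in place

How it is judged:
On the way, in this order (a step that is already met when the one before it is completed fails the run):
1. the dial rests in the fourth click clockwise from its start (value of joint dial between 1.9944 and 2.1944 rad and velocity of joint dial between -0.1 and 0.1 rad/s), for 0.3 s.
2. the green button is pressed down (value of joint store above 0.0045 m), for 0.05 s.
At the end, for the whole second after the job is handed in: the dial rests four clicks clockwise of its start (2.094 rad within 0.1), the button has been pressed after that (deeper than 4.5 mm) and is up again, the unit is within 20 mm and the other things within 12 mm of where they began (all of step 1 and value of joint store below 0.0015 m and distance of unit from where it was at the start of the episode below 0.02 m and distance of each of handpiece, jar, retainer from where it was at the start of the episode below 0.012 m); the robot touches nothing.
It fails at once if the dial goes past the fourth click towards the fifth (over 2.40 rad) or a click backwards (below -0.3 rad) (value of joint dial above 2.4 rad or value of joint dial below -0.3 rad).
It fails at once if the button is pressed (over 3 mm) while the dial is not in the fourth click (value of joint store above 0.003 m and (value of joint dial below 1.9444 rad or value of joint dial above 2.2444 rad)).
It fails at once if the wing is pinched: fingers press on its blue and white faces at once (contact force between the fingers and wing_back above 1 N and contact force between the fingers and wing_front above 1 N).
It fails at once if the unit is dragged more than 20 mm, tipped or lifted (distance of unit from where it was at the start of the episode above 0.02 m or height (world z) of unit above 0.008 m or angle between unit's own z axis and vertical above 0.12 rad).
It fails at once if the handpiece, the jar or the clear ring is shifted or lifted by more than 12 mm (distance of any of handpiece, jar, retainer from where it was at the start of the episode above 0.012 m).
It also fails if it takes over 56 s, if anything falls off the work surface, if the arm or the gripper's body presses on something with over 40 N, if the wrist force passes 120 N, or if a joint passes its speed limit or range.

## Working session

There is one attempt and no reset: what is moved stays moved. The work goes in short steps, Python scripts to look and compute and a shell command to move; the robot and the scene stay as the last step left them, time stands still between calls to the robot, and variables do not carry over. Pictures are saved under pics/ and viewed, at most 10 in all, crops included, and the job is handed in when it is done.

```bash
mkdir -p pics; ls
python3 - <<'E'
from workcell import ctrl, snapshot, camera_params
import cv2, numpy as np
print(ctrl.get_state())
for n in ["top","scene"]:
    p,d=snapshot(n); cv2.imwrite(f"pics/{n}0.png",p); np.save(f"pics/{n}0.npy",d)
    print(n,camera_params(n))
E
```

```text
pics
{'t': 0.0, 'qpos': array([ 1.00960105e+00,  3.13449127e-01,  1.49848727e+00, -7.65397415e-06,
        1.33099497e+00, -2.23371926e-01]), 'joint_velocities': array([-0.00043785,  0.00187195,  0.00026417,  0.00015801, -0.00029029,
       -0.00014319]), 'effort': array([-1.17176191e-03, -4.12258458e+01, -2.59744585e+01, -2.35593934e-04,
        4.11848261e-03,  9.16201174e-06]), 'ee_pos': array([0.17385222, 0.49508743, 0.23071663]), 'ee_rot': array([ 1.68108678e-01,  9.85768241e-01, -6.19930184e-04, -2.52459364e-04]), 'ft_force': array([-0.95660585, -0.13453563, -0.18986681]), 'ft_torque': array([-0.02826432, -0.00650658, -0.00996432]), 'finger_force': 0.0, 'opening': 0.0854011529473925}
top {'fx': 469.44488488528395, 'fy': 469.44488488528395, 'cx': 320.92369613083457, 'cy': 240.577313887832, 'pose': array([[-0.00394296,  0.99865671, -0.05166451,  0.48054763],
       [-0.99994373, -0.00342868,  0.01003917,  0.009502  ],
       [ 0.00984854,  0.05170118,  0.99861404,  1.1500476 ],
       [ 0.        ,  0.        ,  0.        ,  1.        ]])}
scene {'fx': 438.6188035468134, 'fy': 438.6188035468134, 'cx': 319.4386493016133, 'cy': 239.61185858475943, 'pose': array([[-0.47084102, -0.74757968,  0.46843715,  0.94280883],
       [ 0.88220753, -0.39638284,  0.25414666,  0.22313169],
       [-0.00431443,  0.53292145,  0.84615372,  0.8361029 ],
       [ 0.        ,  0.        ,  0.        ,  1.        ]])}
```

View pics/top0.png

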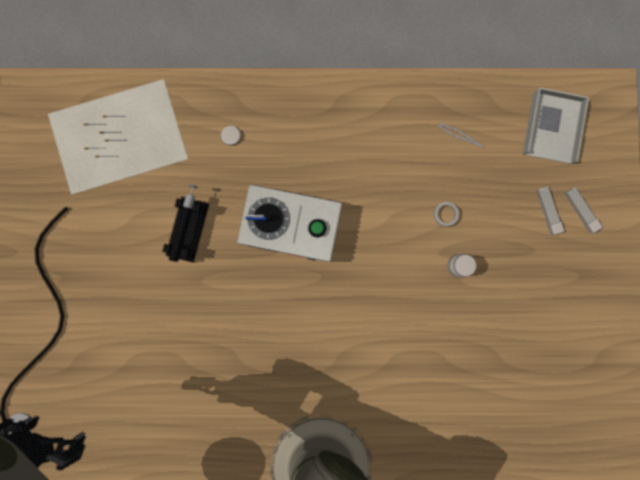

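The top view shows the unit at about (290,223), with the dial at (268,218), the blue wing pointing left to (248,217), and the green button at (317,228). The handpiece in its cradle is at (187,230). I'll enlarge this area to measure it.

```bash
cat > h.py <<'E'
from workcell import ctrl, snapshot, camera_params
import cv2, numpy as np
def ray(cp,u,v,z):
    "world point on pixel ray at height z"
    P=cp["pose"]; d=P[:3,:3]@np.array([(u-cp["cx"])/cp["fx"],-(v-cp["cy"])/cp["fy"],-1.])
    return P[:3,3]+d*(z-P[2,3])/d[2]
def proj(cp,X):
    P=cp["pose"]; c=P[:3,:3].T@(np.array(X)-P[:3,3])
    return cp["cx"]+cp["fx"]*c[0]/-c[2], cp["cy"]+cp["fy"]*-c[1]/-c[2]
def blob(p,lo,hi,roi):
    "mask of HSV range in roi (u0,v0,u1,v1), full-size"
    m=cv2.inRange(cv2.cvtColor(p,cv2.COLOR_BGR2HSV),lo,hi); k=np.zeros_like(m)
    u0,v0,u1,v1=roi; k[v0:v1,u0:u1]=m[v0:v1,u0:u1]; return k
E
python3 - <<'E'
from h import *
p=cv2.imread("pics/top0.png"); cp=camera_params("top")
g=blob(p,(45,80,30),(85,255,255),(230,180,350,270)); v,u=np.nonzero(g); print("green",len(u),u.mean(),v.mean(),ray(cp,u.mean(),v.mean(),.092))
b=blob(p,(95,70,40),(130,255,255),(230,180,350,270)); v,u=np.nonzero(b); print("blue",len(u),u.min(),u.max(),u.mean(),v.mean())
l=cv2.fitLine(np.c_[u,v].astype(np.float32),cv2.DIST_L2,0,.01,.01).ravel();print(l)
w=blob(p,(0,0,150),(180,50,255),(230,180,350,270)); c=max(cv2.findContours(w,0,2)[0],key=cv2.contourArea)
bx=cv2.boxPoints(cv2.minAreaRect(c)); print([ray(cp,*q,.07)[:2].round(4) for q in bx], ray(cp,*bx.mean(0),.07))
cv2.imwrite("pics/crop1.png",cv2.resize(p[175:275,150:350],None,fx=4,fy=4,interpolation=cv2.INTER_CUBIC))
E
```

```text
green 163 316.95705521472394 227.41104294478527 [0.56511382 0.00771304 0.092     ]
blue 74 246 266 256.7567567567568 218.22972972972974
[9.9995196e-01 9.7992839e-03 2.5675674e+02 2.1822974e+02]
[array([0.533 , 0.1923]), array([0.6671, 0.1662]), array([ 0.6236, -0.0468]), array([ 0.4899, -0.0194])] [0.57817271 0.07310408 0.07      ]
```

View pics/crop1.png

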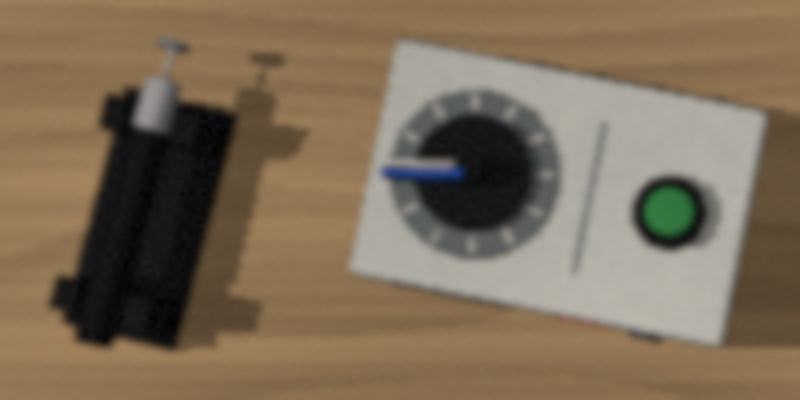

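View pics/scene0.png

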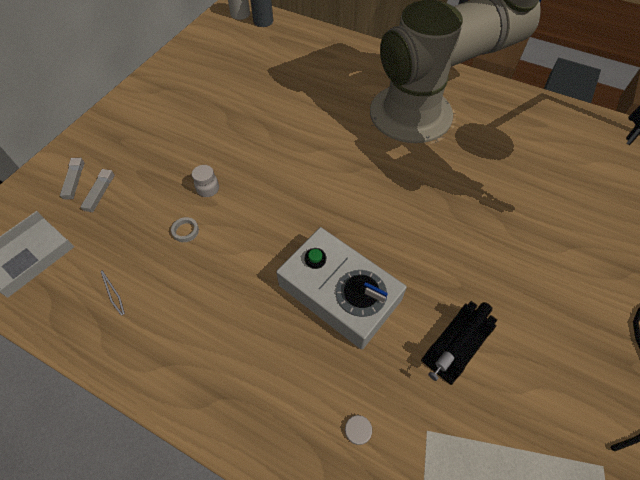

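The scene view agrees: green button at (316,258), dial hub at (361,291), wing pointing toward (385,294) with its blue side facing the robot. Next I'll cross-check dial and wing in both cameras.

Run:
```python
from h import *
for n,roi in [("top",(230,180,350,270)),("scene",(270,220,410,350))]:
    p=cv2.imread(f"pics/{n}0.png"); cp=camera_params(n)
    g=blob(p,(45,80,30),(85,255,255),roi); v,u=np.nonzero(g); G=ray(cp,u.mean(),v.mean(),.092); print(n,"green",G)
    # dark disc (z .083) : ellipse fit of hull of disc
    k=blob(p,(0,0,0),(180,255,60),roi); cs=[c for c in cv2.findContours(k,0,2)[0] if 150<cv2.contourArea(c)]
    for c in cs:
        q=np.array([ray(cp,a,b,.083)[:2] for a,b in cv2.convexHull(c)[:,0]],np.float32)
        print("  dark",cv2.contourArea(c),cv2.minEnclosingCircle(q))
    b=blob(p,(95,70,40),(130,255,255),roi); v,u=np.nonzero(b)
    q=np.array([ray(cp,a,c,.105)[:2] for a,c in zip(u,v)],np.float32); l=cv2.fitLine(q,2,0,.01,.01).ravel()
    print("  blue",l,np.degrees(np.arctan2(l[1],l[0])),q[:,1].min(),q[:,1].max())
```

```text
top green [0.56511382 0.00771304 0.092     ]
  dark 206.5 ((0.565194308757782, 0.006998488213866949), 0.019656594842672348)
  dark 582.0 ((0.5886226892471313, 0.11894331872463226), 0.03490953892469406)
  blue [0.01303298 0.99991506 0.5850463  0.14200622] 89.25324 0.12140334 0.16598876
scene green [0.56724754 0.00910907 0.092     ]
  dark 809.5 ((0.5916584730148315, 0.11952435970306396), 0.03864927217364311)
  dark 173.0 ((0.5680265426635742, 0.009199355728924274), 0.023184556514024734)
  blue [0.04700319 0.99889475 0.5840987  0.1451616 ] 87.305916 0.12126045 0.16856414
```

```bash
python3 -m handwheel '[[1,[-6,-2.4,1],[0,0,0.15]],[1,[-12,-4.8,1],[0,0,0.3]],[1,[-18,-7.2,0],[0,0,0.45]],[1,[-24,-9.6,0],[0,0,0.6]],[1,[-30,-12,0],[0,0,0.75]],[1,[-36,-14.4,0],[0,0,0.9]],[1,[-42,-16.8,2],[0,0,1.05]],[1,[-47.1,-19.3,5],[0,0,1.2]]]' 20
cat >> h.py <<'E'
from scipy.spatial.transform import Rotation as Rn
A=np.array([.589,.120])
def to(x,y,z,phi):
    "shift (cm, tool axes) and turn from the measured pose to a down pose with tool x at phi deg"
    s=ctrl.get_state(); R=Rn.from_quat(s["ee_rot"]); f=np.radians(phi)
    T=Rn.from_matrix(np.c_[[np.cos(f),np.sin(f),0],[np.sin(f),-np.cos(f),0],[0,0,-1]])
    print("now",s["t"].__round__(2),s["ee_pos"].round(4),R.as_matrix()[:2,0].round(3),"F",s["ft_force"].round(1),"q6",round(s["qpos"][5],2))
    print("shift cm",(R.inv().apply(np.array([x,y,z])-s["ee_pos"])*100).round(2),"turn",(R.inv()*T).as_rotvec().round(3))
def orbit(phi,r,s,z):
    f=np.radians(phi); u=np.array([np.cos(f),np.sin(f)]); n=np.array([u[1],-u[0]]); return (*(A+r*u-s*n),z,phi)
E
python3 -c "
from h import *
to(*orbit(89,.037,.034,.13))"
```

```text
t: 0.9
ee_pos: [0.4738, 0.2315, 0.2117]
ee_rot: [0.698, 0.716, 0.001, 0.0]
ft_force: [0.7, 0.5, 0.1]
opening: -0.0001
finger_force: 0.0
now 0.9 [0.4738 0.2315 0.2117] [-0.027  1.   ] F [0.7 0.5 0.1] q6 0.21
shift cm [-7.61  7.98  8.18] turn [ 0.002 -0.     0.044]
```

```bash
python3 -m handwheel '[[1,[-3.8,4,4],[0,0,0.04]],[1,[-7.6,8,8],[0,0,0.04]],[1,[-7.6,8,8],[0,0,0.04]],[1,[-7.6,8,8],[0,0,0.04]]]'
python3 -c "
from h import *
to(*orbit(89,.037,.030,.092))
for n in ['top','wrist']:
    p,d=snapshot(n); cv2.imwrite(f'pics/{n}1.png',p)
"; python3 -c "
import cv2,numpy as np
t=cv2.imread('pics/top1.png')[175:275,190:350];w=cv2.imread('pics/wrist1.png')
cv2.imwrite('pics/c2.png',np.hstack([cv2.resize(t,(400,250),interpolation=2),cv2.resize(w,(333,250))]))"
```

```text
t: 1.3
ee_pos: [0.555, 0.1569, 0.1275]
ee_rot: [0.711, 0.703, -0.002, -0.002]
ft_force: [-1.4, 0.6, 1.3]
opening: -0.0005
finger_force: 0.0
now 1.3 [0.555  0.1569 0.1275] [0.011 1.   ] F [-1.4  0.6  1.3] q6 0.08
shift cm [0.07 0.48 3.55] turn [-0.006  0.001  0.007]
```

View pics/c2.png

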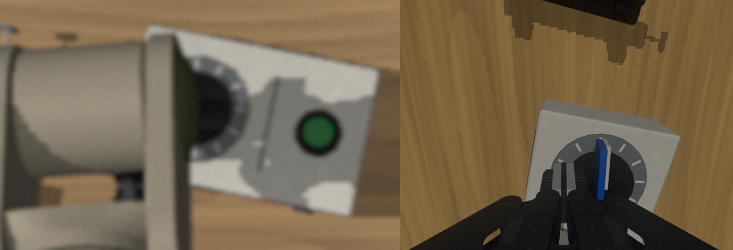

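The wrist view shows the closed fingertips (about (560,190) in the composite) just left of the blue wing face (600,170), which is the correct side. The top view is blocked by the arm. I'll descend to wing height.

```bash
python3 -m handwheel '[[1,[0,0,1.8],[0,0,0]],[1,[0,0,3.5],[0,0,0]],[1,[0,0,3.5],[0,0,0]]]'
python3 -c "
from h import *
to(*orbit(89,.037,.022,.092))
s,d=snapshot('wrist'); cv2.imwrite('pics/w3.png',s)"
```

```text
t: 1.7
ee_pos: [0.5531, 0.1607, 0.0955]
ee_rot: [0.709, 0.705, -0.001, -0.001]
ft_force: [0.8, -0.5, 0.6]
opening: -0.0001
finger_force: 0.0
now 1.7 [0.5531 0.1607 0.0955] [0.006 1.   ] F [ 0.8 -0.5  0.6] q6 0.08
shift cm [-0.32  1.46  0.35] turn [-0.003  0.     0.012]
```

View pics/w3.png

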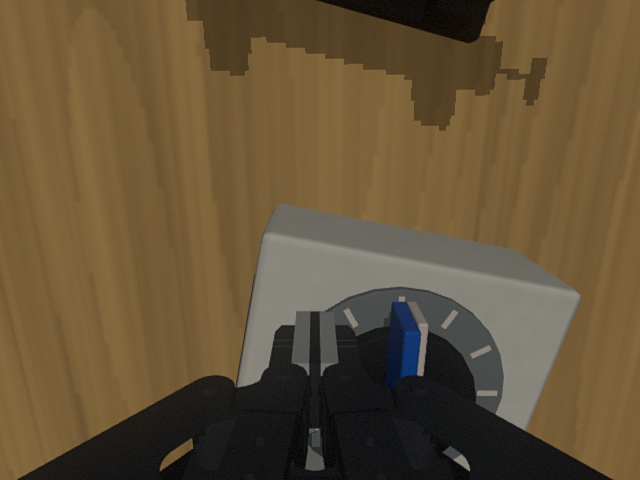

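The fingertips (about (315,335)) sit left of the wing's blue face, whose tip is at about (403,305), at the same height and clear of the disc. I'll close the gap.

```bash
python3 -m handwheel '[[1,[-0.3,0.5,0.2],[0,0,0.01]],[1,[-0.3,0.9,0.3],[0,0,0.01]],[1,[-0.3,1.1,0.3],[0,0,0.01]],[1,[-0.3,1.3,0.3],[0,0,0.01]],[1,[-0.3,1.3,0.3],[0,0,0.01]]]'
cat >> h.py <<'E'
def wing(name):
    "picture, and wing tip pixel/angle from blue mask's outer end at z .109 in the wrist view"
    cp=camera_params("wrist"); p,d=snapshot("wrist"); cv2.imwrite(f"pics/{name}.png",p)
    m=cv2.inRange(cv2.cvtColor(p,cv2.COLOR_BGR2HSV),(105,120,40),(130,255,255)); v,u=np.nonzero(m)
    q=np.array([ray(cp,a,b,.109)[:2] for a,b in zip(u,v)]); 
    if len(q)==0: print("no blue"); return
    e=q-A; r=np.hypot(*e.T); k=r>r.max()-.003
    print("blue px",len(u),"tip",q[k].mean(0).round(4),"r",r.max().round(4),"ang (blue, wing = -3.6)",np.degrees(np.arctan2(*e[k].mean(0)[::-1])).round(1))
E
python3 -c "
from h import *
wing('w4')
to(*orbit(89,.037,.021,.092))"
```

```text
t: 2.25
ee_pos: [0.5678, 0.1567, 0.0934]
ee_rot: [0.713, 0.701, 0.0, 0.0]
ft_force: [0.1, -0.8, -0.2]
opening: 0.0
finger_force: 0.0
blue px 1532 tip [0.5829 0.178 ] r 0.0599 ang (blue, wing = -3.6) 96.0
now 2.3 [0.5676 0.1567 0.0934] [0.017 1.   ] F [ 0.2  0.2 -0.4] q6 0.09
shift cm [0.07 0.1  0.14] turn [ 0. -0.  0.]
```

Run:
```python
from h import *
cp=camera_params("wrist"); p=cv2.imread("pics/w4.png"); print(cp["pose"].round(3))
f=np.radians(89);u=np.array([np.cos(f),np.sin(f)]);n=np.array([-u[1],u[0]])
def P(a,b,z): return tuple(int(round(x)) for x in proj(cp,[*(A+a*u+b*n),z]))
for z,c in((.109,(0,255,255)),(.083,(0,0,255))):
    cv2.polylines(p,[np.array([P(.009,0,z),P(.009,.006,z),P(.048,.006,z),P(.048,0,z)])],1,c,1)
for r in(.034,.049): cv2.polylines(p,[np.array([P(r*np.cos(t),r*np.sin(t),.083 if r<.04 else .07) for t in np.arange(0,6.3,.1)])],1,(0,255,0),1)
cv2.imwrite("pics/w4o.png",p)
```

```text
[[ 1.     0.016  0.005  0.568]
 [-0.017  0.953  0.301  0.234]
 [-0.    -0.301  0.954  0.236]
 [ 0.     0.     0.     1.   ]]
```

View pics/w4o.png

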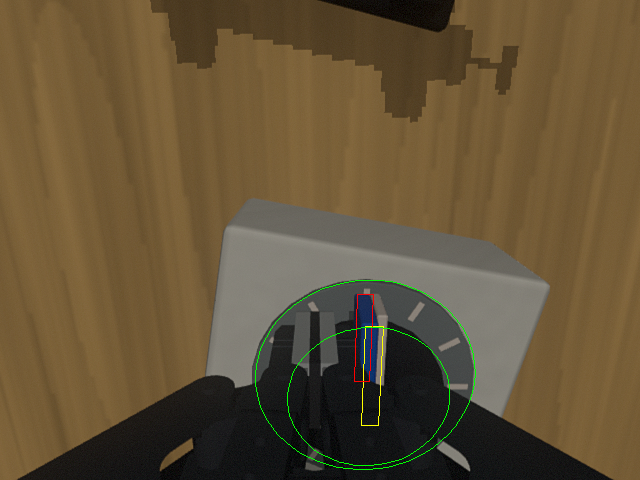

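The projected ring fits the picture and the wing fits at about 89° (tip at (370,300)). The grey fingertips end at x=337, a few millimetres short of the blue face at 357. I'll creep in and watch the force.

```bash
for i in 1 2 3; do python3 -m handwheel '[[1,[0,0.1,0],[0,0,0]],[1,[0,0.2,0],[0,0,0]],[1,[0,0.2,0],[0,0,0]]]' | egrep 'ee_pos|ft_force'; done; python3 -c "
from h import *
wing('w5')"
```

```text
ee_pos: [0.5695, 0.1567, 0.0933]
ft_force: [-0.5, 0.5, 0.6]
ee_pos: [0.5713, 0.1568, 0.0932]
ft_force: [-1.6, 1.5, 0.6]
ee_pos: [0.5734, 0.1568, 0.0932]
ft_force: [-3.9, 2.1, 1.9]
blue px 1416 tip [0.5886 0.178 ] r 0.0596 ang (blue, wing = -3.6) 90.4
```

```bash
python3 -c "
from h import *
to(*orbit(82,.037,.020,.093)); to(*orbit(74,.037,.020,.093)); to(*orbit(66,.037,.020,.093))"
```

```text
now 3.25 [0.5734 0.1568 0.0932] [0.017 1.   ] F [-4.2  2.2  2.4] q6 0.09
shift cm [0.27 0.09 0.02] turn [-0.    -0.     0.123]
now 3.25 [0.5734 0.1568 0.0932] [0.017 1.   ] F [-4.2  2.2  2.4] q6 0.09
shift cm [0.44 0.65 0.02] turn [-0.    -0.     0.262]
now 3.25 [0.5734 0.1568 0.0932] [0.017 1.   ] F [-4.2  2.2  2.4] q6 0.09
shift cm [0.54 1.23 0.02] turn [-0.    -0.     0.402]
```

```bash
python3 -m handwheel '[[1,[0.27,0.1,0],[0,0,0.12]],[1,[0.36,0.35,0],[0,0,0.19]],[1,[0.44,0.65,0],[0,0,0.26]],[1,[0.49,0.92,0],[0,0,0.33]],[1,[0.54,1.2,0],[0,0,0.4]],[1,[0.54,1.2,0],[0,0,0.4]]]' | egrep 'ee_pos|ft_force'; python3 -c "
from h import *
to(*orbit(59,.037,.020,.093)); wing('w6')
p=cv2.imread('pics/w6.png')
cp=camera_params('wrist')
for th in (59,65.5):
  f=np.radians(th);u=np.array([np.cos(f),np.sin(f)]);n=np.array([-u[1],u[0]])
  P=lambda a,b,z: tuple(int(round(x)) for x in proj(cp,[*(A+a*u+b*n),z]))
  for z in (.109,.083): cv2.polylines(p,[np.array([P(.009,0,z),P(.009,.006,z),P(.048,.006,z),P(.048,0,z)])],1,(0,255,255) if th==59 else (0,0,255),1)
cv2.imwrite('pics/w6o.png',p[180:])"
```

```text
ee_pos: [0.5864, 0.1614, 0.0934]
ft_force: [0.2, 0.6, -0.2]
now 3.85 [0.5864 0.1614 0.0934] [0.406 0.914] F [ 0.2  0.6 -0.2] q6 0.49
shift cm [0.24 0.39 0.04] turn [ 0.002 -0.     0.123]
blue px 1853 tip [0.6102 0.1732] r 0.0589 ang (blue, wing = -3.6) 68.2
```

View pics/w6o.png

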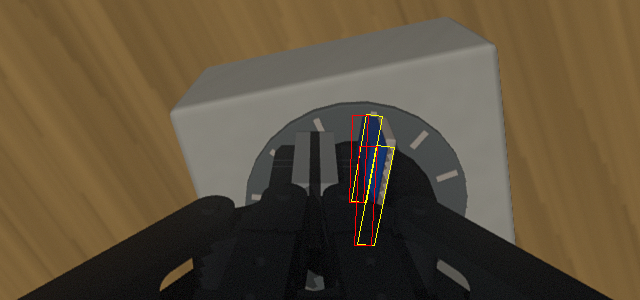

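The first click is done: the yellow model at 59° lies on the wing (tip at (372,115) in the crop), and the contact force is zero. Now the second click.

```bash
python3 -m handwheel '[[1,[0.18,0.38,0],[0,0,0.1]],[1,[0.32,0.78,0],[0,0,0.2]],[1,[0.43,1.18,0],[0,0,0.3]],[1,[0.46,1.39,0],[0,0,0.35]],[1,[0.49,1.6,0],[0,0,0.4]],[1,[0.5,1.81,0],[0,0,0.45]],[1,[0.51,2.02,0],[0,0,0.5]],[1,[0.51,2.02,0],[0,0,0.5]]]' | egrep 'ee_pos|ft_force'; python3 -c "
from h import *
to(*orbit(9,.037,.020,.093)); wing('w7')"
```

```text
ee_pos: [0.6064, 0.158, 0.0933]
ft_force: [0.0, 0.2, 0.8]
now 4.7 [0.6064 0.158  0.0933] [0.793 0.609] F [0.  0.2 0.8] q6 0.98
shift cm [0.51 1.96 0.03] turn [ 0.    -0.     0.498]
blue px 2019 tip [0.6332 0.1554] r 0.0584 ang (blue, wing = -3.6) 38.7
```

The second click moved the tip angle from 68.2° to 38.7°. Third click next.

```bash
python3 -m handwheel '[[1,[0.18,0.38,0],[0,0,0.1]],[1,[0.32,0.78,0],[0,0,0.2]],[1,[0.43,1.18,0],[0,0,0.3]],[1,[0.46,1.39,0],[0,0,0.35]],[1,[0.49,1.6,0],[0,0,0.4]],[1,[0.5,1.81,0],[0,0,0.45]],[1,[0.51,2,0],[0,0,0.5]],[1,[0.51,2,0],[0,0,0.5]]]' | egrep 'ee_pos|ft_force'; python3 -c "
from h import *
to(*orbit(-20,.037,.020,.093)); wing('w8')"
```

```text
ee_pos: [0.6224, 0.1453, 0.0933]
ft_force: [-0.6, 0.9, 0.6]
now 5.55 [0.6224 0.1453 0.0933] [0.988 0.155] F [-0.6  0.9  0.6] q6 1.46
shift cm [0.51 2.02 0.03] turn [ 0.    -0.     0.504]
blue px 2286 tip [0.6442 0.1275] r 0.0573 ang (blue, wing = -3.6) 7.7
```

The third click is done (7.7°). The fourth gets a gentler finish.

```bash
python3 -m handwheel '[[1,[0.18,0.38,0],[0,0,0.1]],[1,[0.32,0.78,0],[0,0,0.2]],[1,[0.43,1.18,0],[0,0,0.3]],[1,[0.46,1.39,0],[0,0,0.35]],[1,[0.48,1.5,0],[0,0,0.375]],[1,[0.49,1.6,0],[0,0,0.4]],[1,[0.5,1.81,0],[0,0,0.45]],[1,[0.5,1.81,0],[0,0,0.45]]]' | egrep 'ee_pos|ft_force'; python3 -c "
from h import *
to(*orbit(-20,.037,.020,.093)); wing('w9')"
```

```text
ee_pos: [0.6301, 0.128, 0.0933]
ft_force: [-0.1, 0.8, 0.3]
now 6.4 [0.6301 0.128  0.0933] [ 0.957 -0.292] F [-0.1  0.8  0.3] q6 1.89
shift cm [0.1  0.17 0.03] turn [ 0.    -0.     0.053]
blue px 1583 tip [0.6434 0.1072] r 0.0575 ang (blue, wing = -3.6) -13.3
```

```bash
python3 -m handwheel '[[1,[0,0,0],[0,0,0]],[1,[0,0,0],[0,0,0]]]' | egrep 'ft_force'; python3 -c "
from h import *
wing('w10')
p=cv2.imread('pics/w10.png')
cp=camera_params('wrist')
for th in (-31,-20):
  f=np.radians(th);u=np.array([np.cos(f),np.sin(f)]);n=np.array([-u[1],u[0]])
  P=lambda a,b,z: tuple(int(round(x)) for x in proj(cp,[*(A+a*u+b*n),z]))
  for z in (.109,.083): cv2.polylines(p,[np.array([P(.009,0,z),P(.009,.006,z),P(.048,.006,z),P(.048,0,z)])],1,(0,255,255) if th==-31 else (0,0,255),1)
cv2.imwrite('pics/w10o.png',p[180:])"
```

```text
ft_force: [0.3, 0.2, 0.0]
blue px 2592 tip [0.6408 0.1005] r 0.0571 ang (blue, wing = -3.6) -20.6
```

View pics/w10o.png

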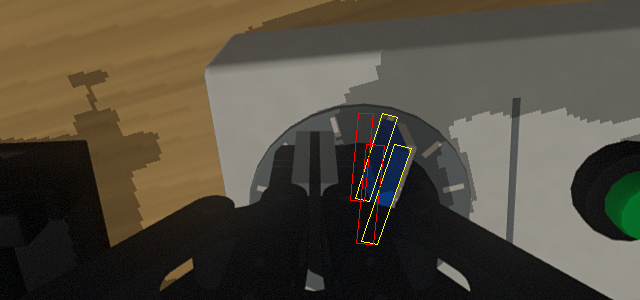

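The wing was still settling. It now matches the yellow -31° model (tip at (390,115) in the crop), so it is in the fourth click, and the contact force is zero. I'll back off, lift, and check the whole dial before pressing.

```bash
python3 -m handwheel '[[1,[0,-0.6,0],[0,0,0]],[1,[0,-1.2,0],[0,0,0]],[1,[0,-1.2,-3],[0,0,0]],[1,[0,-1.2,-6],[0,0,0]],[1,[0,-1.2,-6],[0,0,0]]]' | egrep 'ee_pos|ft_force'; python3 -c "
from h import *
wing('w11'); to(.566,.0085,.115,-17)"
```

```text
ee_pos: [0.6354, 0.1406, 0.1578]
ft_force: [0.1, -0.3, 0.6]
blue px 2080 tip [0.6374 0.1016] r 0.0535 ang (blue, wing = -3.6) -20.8
now 7.25 [0.6345 0.1404 0.1553] [ 0.957 -0.291] F [-0.2 -0.4 -0.5] q6 1.9
shift cm [-2.72 14.62  4.  ] turn [-0.001 -0.004  0.001]
```

```bash
python3 -m handwheel '[[1,[-0.7,4,0],[0,0,0]],[1,[-1.5,8,0],[0,0,0]],[1,[-2.2,12,0],[0,0,0]],[1,[-2.7,14.6,0],[0,0,0]],[1,[-2.7,14.6,2],[0,0,0]],[1,[-2.7,14.6,2],[0,0,0]]]' | egrep 'ee_pos|ft_force'; python3 -c "
from h import *
p,d=snapshot('top'); q,d=snapshot('wrist'); to(.566,.0085,.0865,-17)
cv2.imwrite('pics/c12.png',np.hstack([cv2.resize(p[175:275,190:350],(400,250),interpolation=2),cv2.resize(q,(333,250))]))"
```

```text
ee_pos: [0.5636, 0.008, 0.1306]
ft_force: [0.3, 1.0, -0.5]
now 7.95 [0.565  0.0086 0.1328] [ 0.957 -0.291] F [ 0.3 -0.1  0. ] q6 1.67
shift cm [ 0.1  -0.02  4.63] turn [0.    0.001 0.001]
```

View pics/c12.png

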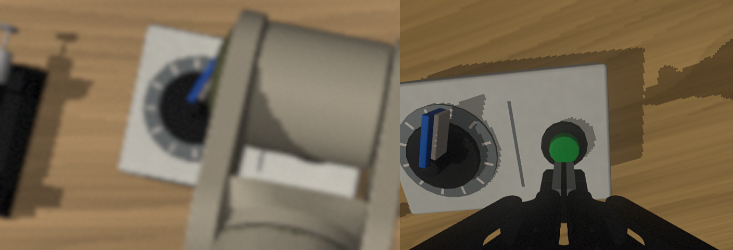

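In the top view the wing (from (190,100) to (215,62)) points up and to the right, about -30°, which is four clicks. The unit hasn't moved, and the fingertips are over the green button (wrist view, (564,150)). I'll press, then release.

```bash
python3 -m handwheel '[[1,[0.1,0,2],[0,0,0]],[1,[0.1,0,3.5],[0,0,0]],[1,[0.1,0,4.1],[0,0,0]],[1,[0.1,0,4.4],[0,0,0]],[1,[0.1,0,4.6],[0,0,0]],[1,[0.1,0,4.6],[0,0,0]],[1,[0.1,0,4.6],[0,0,0]]]' | egrep 'ee_pos|ft_force'; python3 -c "
from h import *
to(.566,.0085,.0862,-17)"
```

```text
ee_pos: [0.5665, 0.008, 0.0881]
ft_force: [-0.5, 2.1, 3.4]
now 8.65 [0.5665 0.008  0.0881] [ 0.956 -0.292] F [-0.5  2.1  3.4] q6 1.67
shift cm [-0.06 -0.04  0.19] turn [-0.    -0.001  0.001]
```

```bash
python3 -m handwheel '[[1,[0,0,0.1],[0,0,0]],[1,[0,0,0.2],[0,0,0]],[1,[0,0,0.2],[0,0,0]],[1,[0,0,0.2],[0,0,0]]]' | egrep 'ee_pos|ft_force'
```

```text
ee_pos: [0.5665, 0.0079, 0.086]
ft_force: [-1.4, 3.3, 7.6]
```

The button bottomed out at z 86.0 mm (6 mm deep, 7.6 N). Now I'll release and move clear.

```bash
python3 -m handwheel '[[1,[0,0,-1],[0,0,0]],[1,[0,0,-4],[0,0,0]],[1,[0,0,-8],[0,0,0]],[1,[-4,0,-12],[0,0,0]],[1,[-8,0,-12],[0,0,0]],[1,[-13,0,-12],[0,0,0]],[1,[-18,0,-12],[0,0,0]],[1,[-18,0,-12],[0,0,0]]]' | egrep 'ee_pos|ft_force'; python3 -c "
from h import *
p,d=snapshot('top'); cv2.imwrite('pics/c13.png',cv2.resize(p[175:275,150:350],None,fx=4,fy=4,interpolation=2))
g=blob(p,(45,80,30),(85,255,255),(230,180,350,270)); v,u=np.nonzero(g); print(len(u),u.mean(),v.mean())"
```

```text
ee_pos: [0.389, 0.0616, 0.205]
ft_force: [1.0, 0.5, -0.2]
161 316.9006211180124 227.42857142857142
```

View pics/c13.png

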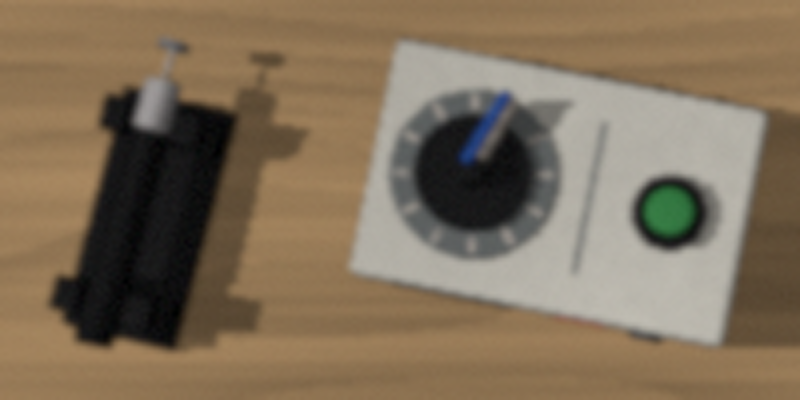

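The wing now points to (508,95) from the hub at (475,170), 120° clockwise of its start. The button is up at (668,210), and the unit and handpiece are where they began, so I'm handing in.

```bash
python3 -c "
from workcell import ctrl
print(ctrl.close_job())"
```

```text
the job is handed in; nothing more can be done
None
```

I turned the dial four clicks clockwise, then pressed the green button to its stop and let it come back up. The last picture shows the unit and handpiece where they began, and the job is handed in (no verdict was returned).

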